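# Counter-hold the hidden bolt head while the nut runner tightens

## Task

A small nut runner is running on one of the two bolts of the channel bracket, but that bolt just spins along with its nut. Reach down from above into the narrow gap between the bracket's two plates, grip the hexagon head of the bolt the runner is on, and hold it from turning until the nut has run up tight and the runner stalls (some six seconds). Finish while still gripping the head: do not let go, and leave the things lying round the bracket where they are.

Things in the scene. Friction and masses are not known exactly. Their poses are not given: they have to be found in the camera images.
- bracket: Fixed metal channel: base plate 110 x 240 x 8 mm, two upright plates 220 mm long along y, 6 mm thick, tops 101 mm above the worktop, clear gap of 56 mm between. Origin on the worktop under the gap's middle; x across the gap from front to back plate (away from the robot at yaw 0), y along the gap, z up. Two bolts pass the front plate along x at y = +-65 mm: nuts in front, heads in the gap.
- head_left (a point): Centre of the bolt head in the gap at the bracket's y = +65 mm. Both heads are alike: plain steel hexagon, 30 mm across flats (35 across corners), 16 mm thick along the bracket's x, midway between the plates (20 mm clear to each), centre 26 mm below the plates' tops, 75 mm above the worktop; a spacer of 22 mm diameter joins it to the front plate. Axes as the bracket's.
- head_right (a point): The same for the head at the bracket's y = -65 mm.
- runner: Fixed cordless nut runner, grey and black, standing on its battery in front of the bracket, its dark round socket (40 mm diameter) on one of the two nuts; which one differs from start to start. Origin in the motor on the axis of the bolt it drives; that bolt's head centre is at x = +100 mm, y = z = 0 in its frame; x along the bolt axis, z up. The other bolt is tight and does not turn.
- socket (a joint): Angle of socket and nut about the bolt axis, rad. It runs from the start and never switches off: 0.6 rad/s while the bolt spins along, 0.4 while the head is held and the nut runs up, 0 once tight and held. Torque 0.09 N m at most; a pinch of 25 N holds the head. The pads need not match the head's angle: it turns by itself until two flats lie on them.
- thread (a joint): How far the nut has been run up on the driven bolt, rad of nut against bolt: starts between 0 and 0.4, stays put while the bolt spins along, grows only while the head is held from turning (about 0.4 rad/s), 2.2 = tight (hard stop).
- tape_centre (a point): Centre of a loose roll of label tape, 62 mm diameter, 19 mm high, lying behind the bracket; leave it alone.
- timer_centre (a point): Centre of a loose white lab timer, 52 x 66 x 16 mm, lying behind the bracket; leave it alone.
- bottle_centre (a point): Centre of a loose small bottle with screw cap, 45 mm diameter, 90 mm high, standing right of the bracket; leave it alone.

How it is judged (in metres and radians):
On the way:
1. the fingers hold a bolt head between them before the nut is tight ((distance between the grasp point and head_left below 0.018 m or distance between the grasp point and head_right below 0.018 m) and contact force between the fingers and anything else above 3 N and value of joint thread below 1.8 rad), for 0.2 s.
At the end, for the whole second after the job is handed in: the nut is run up tight (thread over 2.1 rad), the runner is stalled because the head is held (socket slower than 0.05 rad/s), and the fingers still grip the head with more than 3 N, the grasp point within 18 mm of the head's centre ((distance between the grasp point and head_left below 0.018 m or distance between the grasp point and head_right below 0.018 m) and contact force between the fingers and anything else above 3 N and value of joint thread above 2.1 rad and velocity of joint socket between -0.05 and 0.05 rad/s); the arm keeps its last pose, push and grip.
It fails at once if a bystander is moved by more than 15 mm (distance of any of tape_centre, timer_centre, bottle_centre from where it was at the start of the episode above 0.015 m).
It also fails if it takes over 35 s, if anything falls off the work surface, if the arm or the gripper's body presses on something with over 40 N, if the wrist force passes 120 N, or if a joint passes its speed limit or range.

## Robot

A 6-joint arm with a two-finger parallel gripper is mounted at the origin on a cart in front of the work surface, level with it; the furniture and walls round the work are solid. World frame = base frame: x ahead of the robot, y to its left, z up, the work surface at z = 0. Lengths are in mm, angles in rad, forces in N, time in s.
With the tool pointing down it reaches from about 350 to 975 mm from the base axis. Payload 7.1 kg.
Tool frame: the origin (TCP) lies at the very end of the fingers, on their centre line; the grasp point (between the pads) lies 19 mm behind it (ctrl.pinch_z is the z of the grasp point in the tool frame, in mm); z points along the fingers, y is the direction in which the jaws open and shut (so a half turn about z gives the same grasp; the last joint's range is limited). The gripper opens to 88 mm and grips with 3 to 60 N. Pads are 20 mm wide; open, the fingers measure 115 mm over their backs; the gripper's body (75 mm by 178 mm) begins 61 mm behind the grasp point.
Start: joints at [1.273, 0.423, 1.63, -0, 1.089, -0.019], TCP at [171.97, 600.858, 186.075] pointing down, gripper open.
Joint ranges: [-3, 3], [-0.9, 2.11], [0.09, 2.58], [-1.31, 4.45], [0.11, 2.69], [-2.54, 2.54]. Speed limits (rad/s): [2.39, 2.39, 3.01, 3.14, 3.14, 3.14].

## Interface

Orientations are given as a rotation vector (axis times angle).
In Python, from workcell import get_obs, optics, ctrl gives the robot as it stands.
- The arm moves only by the shell command python3 -m jog 'ROWS'. ROWS is a JSON object of lists of equal length, an entry for each row: "delta_rot": the turn, a rotation vector about the tool's x, y, z in rad, a list of three; "translation": the shift along the tool's x, y, z in mm, a list of three; "hand": the opening, from -1 (shut) to 1 (fully open). In form: {"delta_rot": [[rx, ry, rz], ...], "translation": [[x, y, z], ...], "hand": [hand, ...]}. A call has 1 to 5 rows; each row is the pose to reach, as a shift and turn from the pose commanded when the call began, along the tool's axes at that moment; what a row does not reach only later rows make up. A row lasts 1/10 s, in which the tool goes at most 50 mm and 8.59 degrees, less where a joint would pass 70% of its speed; a pose out of reach is approached as far as the arm can. A call with a gripper value outside its range is refused whole. The fingers move at their own pace and stop on an object; the grip force is fixed at half the most. Time passes only in rows, so rows that repeat a pose let the fingers close. It gives the time, the measured TCP pose, the force and the opening at its end, in the units of the state.
- get_obs(): the state, without advancing time (a new reading comes with each control period).
- optics.get_image(name): name is "scene" or "top"; returns the picture (420x560x3 uint8, red, green, blue); there is no depth.
- optics.calibration(name): a dict with "intrinsics" (3x3 intrinsics, pixels), "cam_to_world" (4x4, takes a point from camera to world coordinates). Camera axes: x right, y up, looking along -z (the intrinsics and any distortion apply to the point x, -y, -z); pixel columns grow to the right and rows downward; lengths in mm; the calibration is good to about 2 mm. A picture is of the moment at which its call begins. calibration takes no time and is no camera call.
- ctrl.close_job(): hands the job in, once; it reports no verdict.
The state is a dict: "t": time; "qpos": joint angles; "qvel": joint speeds; "joint_torque": joint torques, N m; "ee_pos": TCP position; "orientation": TCP orientation; "ft_force": force on the tool from outside, world axes, zero at the start; "moment": the same for the moment, N m; "width": finger opening in mm.
Only numpy, scipy, OpenCV 4.12 (cv2) and the standard library are available. Lean on these libraries where they do the work, as an engineer would, in place of code of your own. Each camera call takes 0.05 s, during which the arm holds its last target. There are 200 camera calls.

## Working session

There is one attempt and no reset: what is moved stays moved. The work goes in short steps, Python scripts to look and compute and a shell command to move; the robot and the scene stay as the last step left them, time stands still between calls to the robot, and variables do not carry over. Pictures are saved under pics/ and viewed, about 8 in all and at most 12, crops included, and the job is handed in when it is done.

```bash
mkdir -p pics; python3 - <<'E'
from workcell import get_obs, optics, ctrl
import cv2
o=get_obs()
for k in ("t","ee_pos","orientation","ft_force","width"): print(k,o[k])
print(ctrl.pinch_z)
for n in ("scene","top"):
    im=optics.get_image(n); cv2.imwrite(f"pics/{n}0.png",im[:,:,::-1]); c=optics.calibration(n); print(n,c)
E
```

```text
t 0.0
ee_pos [171.8037503  600.33934659 185.34138204]
orientation [-4.36420764e-01 -3.11090853e+00  2.19567466e-03]
ft_force [ 0.24828118 -0.18360122 -0.03237746]
width 88.09116581665737
-18.700000000000003
scene {'intrinsics': array([[505.50376768,   0.        , 284.38114916],
       [  0.        , 505.50376768, 204.98477594],
       [  0.        ,   0.        ,   1.        ]]), 'cam_to_world': array([[ 7.32866216e-01,  5.17274630e-01, -4.41966138e-01,
        -2.28189625e+00],
       [-6.80154526e-01,  5.73457810e-01, -4.56657377e-01,
        -3.34508216e+02],
       [ 1.72316584e-02,  6.35274033e-01,  7.72094536e-01,
         1.01229162e+03],
       [ 0.00000000e+00,  0.00000000e+00,  0.00000000e+00,
         1.00000000e+00]])}
top {'intrinsics': array([[394.23985758,   0.        , 283.22186411],
       [  0.        , 394.23985758, 206.31451539],
       [  0.        ,   0.        ,   1.        ]]), 'cam_to_world': array([[ 2.68333963e-02,  9.93061443e-01, -1.14494274e-01,
         4.30075190e+02],
       [-9.99506786e-01,  2.85224878e-02,  1.31397071e-02,
         2.09920626e+02],
       [ 1.63141980e-02,  1.14085221e-01,  9.93337007e-01,
         1.00781781e+03],
       [ 0.00000000e+00,  0.00000000e+00,  0.00000000e+00,
         1.00000000e+00]])}
```

View pics/scene0.png

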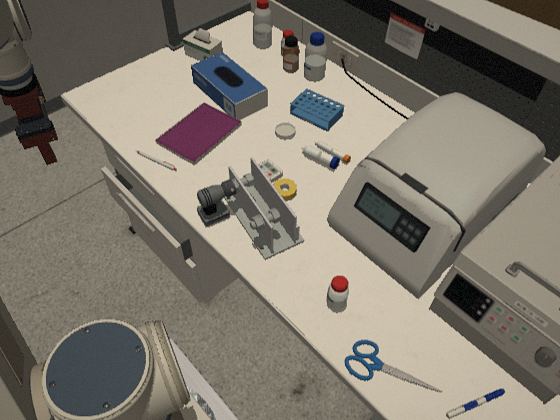

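View pics/top0.png

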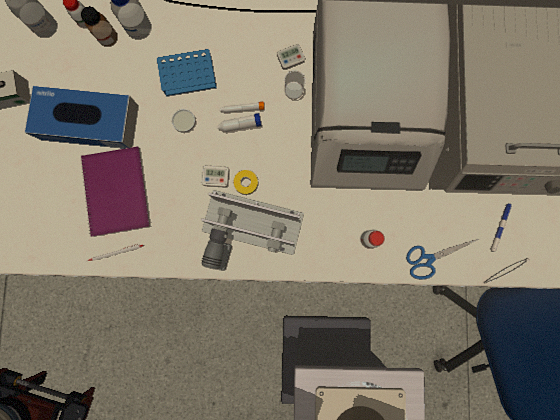

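The scene view shows the bracket near (263,215) and the runner at (213,200). In the top view the bracket is near (252,222) and the runner at (215,248), so the runner is on the left bolt. I'll zoom in.

```bash
python3 - <<'E'
import cv2, numpy as np
a=cv2.imread("pics/top0.png")[180:280,190:320]; b=cv2.imread("pics/scene0.png")[150:265,190:310]
f=lambda i,w:cv2.resize(i,(w,600),interpolation=cv2.INTER_CUBIC)
cv2.imwrite("pics/cropt.png",cv2.resize(a,None,fx=6,fy=6,interpolation=2)); cv2.imwrite("pics/crops.png",cv2.resize(b,None,fx=5,fy=5,interpolation=2))
E
```

```text
(no output)
```

View pics/cropt.png

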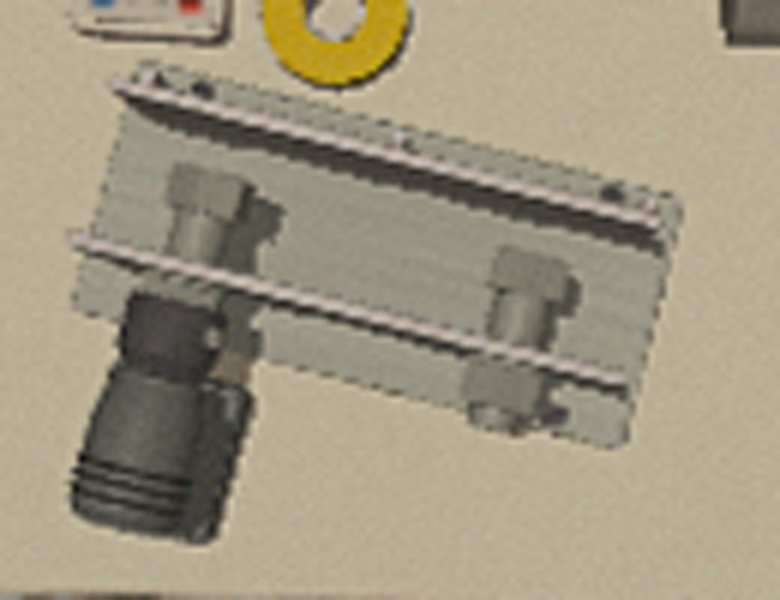

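View pics/crops.png

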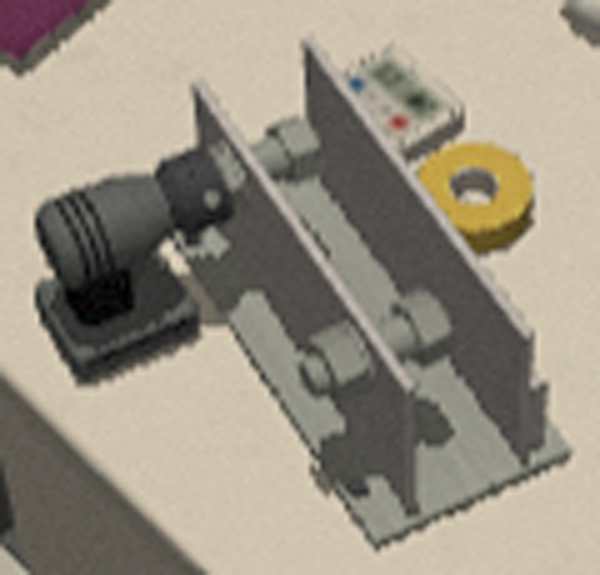

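Both crops agree: the runner is on the left (+y) bolt, and the plate tops are clear. In the top crop the front plate runs (70,238)–(630,380), the back plate (115,84)–(665,224), and the left head is at about (210,187). Next I'll cast rays from both views.

```bash
cat > h.py <<'E'
import numpy as np
from workcell import get_obs, optics, ctrl
from scipy.spatial.transform import Rotation as R
def ray(n,uv,z):
    c=optics.calibration(n);K,T=c["intrinsics"],c["cam_to_world"]
    d=np.linalg.inv(K)@[*uv,1.]; d=T[:3,:3]@(d*[1,-1,-1]); p=T[:3,3]
    return p+d*(z-p[2])/d[2]
def crop(uv,f,off): return (np.array(uv)+.5)/f-.5+off
E
python3 - <<'E'
from h import *
np.set_printoptions(precision=1,suppress=True)
for n,f,off,ps,hd in (("top",6,(190,180),[(70,238),(630,380),(115,84),(665,224)],(210,187)),("scene",5,(190,150),[(195,85),(412,388),(308,42),(530,335)],(297,148))):
    P=np.array([ray(n,crop(p,f,off),101) for p in ps])
    ax=(P[0]-P[1]+P[2]-P[3]); yaw=np.arctan2(-ax[0],ax[1]); c=P.mean(0)
    x=np.array([np.cos(yaw),np.sin(yaw),0]);y=np.array([-x[1],x[0],0])
    print(n,P[:,:2].tolist(),"len",np.linalg.norm(P[0]-P[1]),np.linalg.norm(P[2]-P[3]),"gap",(P[2]+P[3]-P[0]-P[1])@x/2,"yaw",np.degrees(yaw),"c",c)
    h=c+65*y; h[2]=75; print("head",h, "seen", ray(n,crop(hd,f,off),88 if n=="top" else 78))
o=get_obs(); Rt=R.from_rotvec(o["orientation"]).as_matrix(); print(Rt)
E
```

```text
top [[499.26120643546903, 385.529741339794], [450.9228500776235, 169.6229513401199], [559.3238449219061, 371.22579403110154], [511.093307962945, 157.55279041687697]] len 221.2517540344967 219.04870958048153 gap 61.5450724427954 yaw -12.669394236180556 c [505.2 271.  101. ]
head [519.4 334.4  75. ] seen [521.7 334.7  88. ]
scene [[500.4454939054355, 387.8070981104426], [454.5779615351616, 175.66837505931596], [561.6326850345392, 373.1649836326431], [515.009161472998, 161.96876074382095]] len 217.04070665085098 216.28129256086535 gap 62.432554506934835 yaw -12.324431152489508 c [507.9 274.7 101. ]
head [521.8 338.2  75. ] seen [523.6 338.3  78. ]
[[-1.   0.3 -0. ]
 [ 0.3  1.  -0. ]
 [ 0.  -0.  -1. ]]
```

```bash
cat > go.py <<'E'
from h import *
import sys
np.set_printoptions(precision=2,suppress=True)
t=np.array([float(a) for a in sys.argv[1:4]]); yaw=np.radians(-12.5)
o=get_obs(); Rt=R.from_rotvec(o["orientation"])
x=np.array([-np.cos(yaw),-np.sin(yaw),0]); y=np.array([-np.sin(yaw),np.cos(yaw),0])
D=R.from_matrix(np.c_[x,y,[0,0,-1]])
print(o["t"],o["ee_pos"],"shift",Rt.inv().apply(t-o["ee_pos"]),"rot",(Rt.inv()*D).as_rotvec())
E
python3 go.py 520.5 336 170
```

```text
0.1 [171.81 600.35 185.39] shift [-407.98 -158.15   15.6 ] rot [-0.   -0.   -0.06]
```

```bash
python3 -m jog '{"delta_rot":[[0,0,-0.03],[0,0,-0.06],[0,0,-0.06],[0,0,-0.06],[0,0,-0.06]],"translation":[[-40,-16,0],[-80,-31,0],[-122,-47,0],[-163,-63,0],[-204,-79,0]],"hand":[1,1,1,1,1]}'; python3 go.py 520.5 336 170
```

```text
t: 0.6
ee_pos: [347.3, 467.4, 185.8]
orientation: [-0.343, -3.123, 0.001]
ft_force: [1.4, 0.4, -0.4]
width: 88.0
0.6 [347.34 467.38 185.79] shift [-197.53  -90.7    15.8 ] rot [-0. -0. -0.]
```

```bash
python3 -m jog '{"delta_rot":[[0,0,0],[0,0,0],[0,0,0],[0,0,0],[0,0,0]],"translation":[[-45,-20,0],[-90,-40,0],[-135,-60,5],[-175,-80,10],[-198,-91,16]],"hand":[1,1,1,1,1]}'; python3 -m jog '{"delta_rot":[[0,0,0],[0,0,0]],"translation":[[0,0,0],[0,0,0]],"hand":[1,1]}'; python3 go.py 520.5 336 110; python3 - <<'E'
from workcell import optics
import cv2,numpy as np
a=optics.get_image("top")[150:290,170:340,::-1];b=optics.get_image("scene")[100:280,180:340,::-1]
cv2.imwrite("pics/over.png",np.hstack([cv2.resize(a,(400,329),interpolation=2),cv2.resize(b,(293,329),interpolation=2)]))
E
```

```text
t: 1.1
ee_pos: [522.2, 334.5, 169.7]
orientation: [0.346, 3.122, -0.001]
ft_force: [-0.6, 0.3, 0.1]
width: 87.6
t: 1.3
ee_pos: [519.5, 336.6, 169.6]
orientation: [-0.345, -3.121, 0.001]
ft_force: [-0.6, -0.4, -0.2]
width: 87.8
1.3 [519.54 336.56 169.55] shift [-1.13 -0.3  59.55] rot [-0. -0. -0.]
```

View pics/over.png

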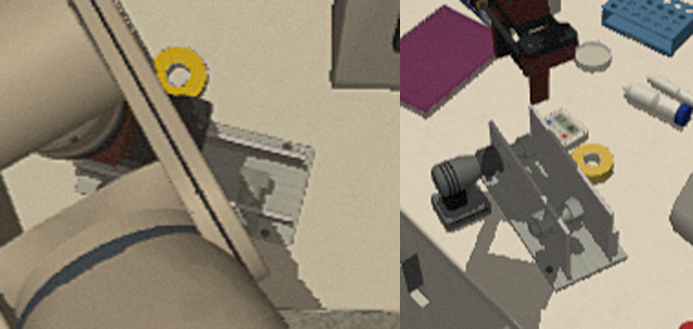

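The arm covers the gap in the top view. In the scene view the open fingers hang above the left head and line up with the gap. I'll descend, watching the force.

```bash
python3 -m jog '{"delta_rot":[[0,0,0],[0,0,0],[0,0,0]],"translation":[[-1,0,30],[-1,0,60],[-1,0,65]],"hand":[1,1,1]}'; python3 -m jog '{"delta_rot":[[0,0,0],[0,0,0],[0,0,0],[0,0,0]],"translation":[[0,0,15],[0,0,30],[0,0,48],[0,0,48]],"hand":[1,1,1,1]}'; python3 go.py 520.5 336 56
python3 - <<'E'
from workcell import optics
import cv2,numpy as np
b=optics.get_image("scene")[100:280,180:340,::-1]
cv2.imwrite("pics/in.png",cv2.resize(b,None,fx=3.3,fy=3.3,interpolation=2))
E
```

```text
t: 1.7
ee_pos: [517.7, 336.6, 102.3]
orientation: [-0.339, -3.119, 0.005]
ft_force: [0.0, 0.2, -0.4]
width: 87.8
t: 2.1
ee_pos: [519.5, 336.2, 55.1]
orientation: [-0.342, -3.12, 0.003]
ft_force: [-0.5, 0.1, 0.2]
width: 88.1
2.1 [519.48 336.2   55.12] shift [-1.03  0.02 -0.88] rot [-0. -0. -0.]
```

View pics/in.png

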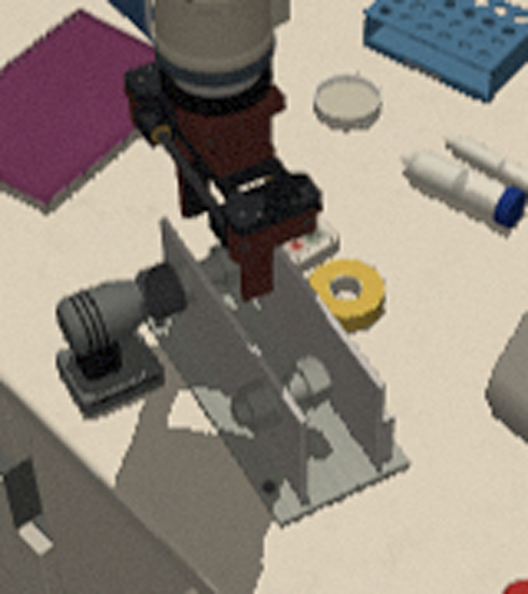

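The fingers are in the gap astride the left head (scene (255,270)) with no contact force. Now to close.

```bash
for i in 1 2 3; do python3 -m jog '{"delta_rot":[[0,0,0],[0,0,0],[0,0,0],[0,0,0],[0,0,0]],"translation":[[0,0,0],[0,0,0],[0,0,0],[0,0,0],[0,0,0]],"hand":[-1,-1,-1,-1,-1]}'; done
```

```text
t: 2.65
ee_pos: [521.1, 336.9, 57.5]
orientation: [0.343, 3.122, 0.001]
ft_force: [-0.3, -0.2, -0.7]
width: 51.6
t: 3.15
ee_pos: [520.8, 336.7, 57.1]
orientation: [-0.343, -3.123, 0.0]
ft_force: [0.4, 1.0, 0.1]
width: 11.3
t: 3.65
ee_pos: [520.9, 336.8, 57.1]
orientation: [0.343, 3.123, -0.0]
ft_force: [0.5, -0.4, 0.5]
width: 0.4
```

The width fell to 0.4 mm with no force, so the grip missed the head. I'll look closely before doing anything else.

```bash
python3 - <<'E'
from h import *
import cv2
o=get_obs(); print(o["ee_pos"],o["width"])
b=optics.get_image("scene")[150:230,205:305,::-1]
v=cv2.resize(b,None,fx=7,fy=7,interpolation=2)
c=optics.calibration("scene");K,T=c["intrinsics"],c["cam_to_world"]
def pr(p):
    q=T[:3,:3].T@(np.array(p)-T[:3,3])*[1,-1,-1]; q=K@q; return q[:2]/q[2]
for p,col in ((o["ee_pos"],(0,0,255)),((520.5,336,75),(0,255,0)),((520.5,336,91),(255,0,0))):
    u=(pr(p)-[205,150]+.5)*7; print(u); cv2.circle(v,tuple(int(a) for a in u),4,col,-1)
cv2.imwrite("pics/miss.png",v)
E
```

```text
[520.868972   336.75424832  57.0827233 ] 0.4320964080458444
[310.48895184 253.16927187]
[309.20778616 221.43831267]
[307.51601506 190.97989522]
```

View pics/miss.png

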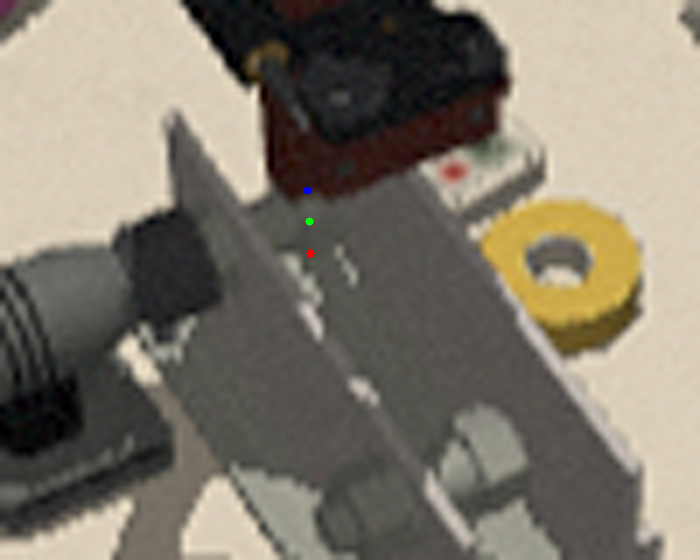

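```bash
python3 - <<'E'
import cv2,numpy as np
from workcell import optics
a=optics.get_image("scene"); a2=optics.get_image("scene")
b=((a.astype(float)+a2)/2)[145:205,220:290,::-1]
b=255*np.clip(b/150,0,1)**.6
cv2.imwrite("pics/enh.png",cv2.resize(b.astype(np.uint8),None,fx=9,fy=9,interpolation=2))
E
```

```text
(no output)
```

View pics/enh.png

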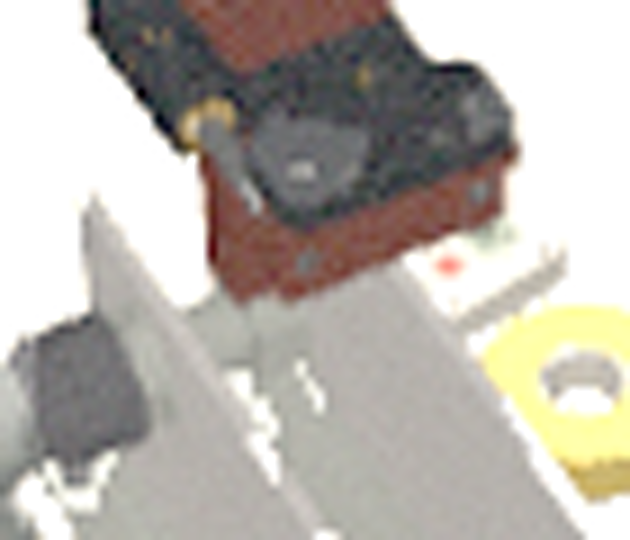

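The enhanced view shows the head at about scene (250,182), where I predicted it. No finger is on it, and the fingers seem to sit higher than the reported TCP. I'll check where the fingertips really are using the first pictures.

```bash
cat >> h.py <<'E'
def proj(n,p):
    c=optics.calibration(n);K,T=c["intrinsics"],c["cam_to_world"]
    q=K@(T[:3,:3].T@(np.array(p)-T[:3,3])*[1,-1,-1]); return q[:2]/q[2]
E
python3 - <<'E'
from h import *
import cv2
y=np.array([.276,.961,0]); t=np.array([172,600.5,186.])
out=[]
for n,(c0,r0,w,h),im in (("scene",(0,60,90,120),"scene0"),("scene",(205,110,90,120),"now"),("top",(0,340,110,80),"top0")):
    if im=="now":
        o=get_obs(); tt=o["ee_pos"]; yy=R.from_rotvec(o["orientation"]).as_matrix()[:,1]
        a=cv2.imread("pics/in.png"); a=cv2.resize(a,(160,180),interpolation=cv2.INTER_AREA); a=np.pad(a,((100,140),(180,220),(0,0))); tt=np.array([519.5,336.2,55.1])
    else: a=cv2.imread(f"pics/{im}.png"); tt,yy=t,y
    s=4
    v=cv2.resize(a[r0:r0+h,c0:c0+w],None,fx=s,fy=s,interpolation=2)
    v=(255*np.clip(v/200.,0,1)**.6).astype(np.uint8)
    for k,col in ((-44,(0,255,0)),(0,(0,0,255)),(44,(255,255,0))):
        for dz in (0,19):
            u=(proj(n,tt+k*yy+[0,0,dz])-[c0,r0]+.5)*s; cv2.circle(v,tuple(int(q) for q in u),3,col,-1 if dz==0 else 1)
            print(im,k,dz,u.round())
    out.append(v)
H=480; out=[np.pad(v,((0,H-v.shape[0]),(0,0),(0,0))) for v in out]; m=np.hstack(out)
cv2.imwrite("pics/tips.png",cv2.resize(m,None,fx=.69,fy=.69) if m.shape[1]>800 else m); print(m.shape)
E
```

```text
scene0 -44 0 [230. 454.]
scene0 -44 19 [218. 430.]
scene0 0 0 [214. 402.]
scene0 0 19 [203. 378.]
scene0 44 0 [200. 353.]
scene0 44 19 [188. 329.]
now -44 0 [210. 355.]
now -44 19 [209. 335.]
now 0 0 [176. 308.]
now 0 19 [175. 288.]
now 44 0 [145. 264.]
now 44 19 [143. 243.]
top0 -44 0 [390. 178.]
top0 -44 19 [372. 192.]
top0 0 0 [306. 151.]
top0 0 19 [286. 163.]
top0 44 0 [223. 124.]
top0 44 19 [201. 135.]
(480, 1160, 3)
```

View pics/tips.png

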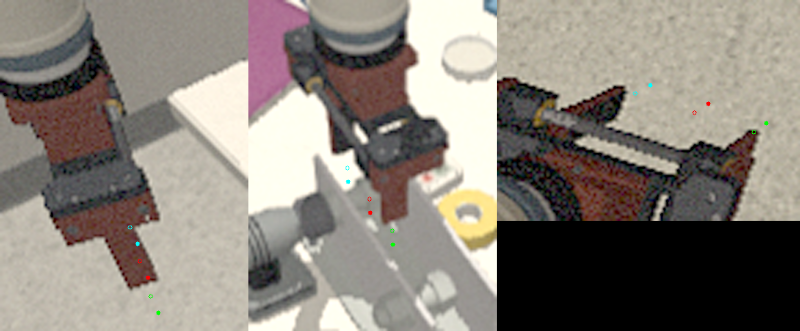

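The fingertips hang well short of the reported TCP in every panel. In the first scene picture the right tip is at about (50,163), against an expected (58,174). In the first top picture it's at about (94,388). Triangulating that offset:

```bash
python3 - <<'E'
from h import *
np.set_printoptions(precision=1,suppress=True)
y=np.array([.276,.961,0]); t=np.array([172,600.5,186.])
def tri(a,b):
    A=[];B=[]
    for n,uv in (("scene",a),("top",b)):
        p0=ray(n,uv,0);p1=ray(n,uv,200);d=(p1-p0)/np.linalg.norm(p1-p0);M=np.eye(3)-np.outer(d,d);A.append(M);B.append(M@p0)
    x=np.linalg.solve(sum(A),sum(B)); return x,[np.linalg.norm(M@x-b) for M,b in zip(A,B)]
x,r=tri((50.2,162.8),(94,388)); R0=np.c_[[-.961,.276,0],y,[0,0,-1]]
print(x,r,"tool frame",R0.T@(x-t))
print(get_obs()["joint_torque"],get_obs()["qpos"])
for dz in (0,20,30,40): print(dz,[ (proj(n,t-50*y+[0,0,dz])).round(1) for n in("scene","top")])
E
```

```text
[159.5 552.7 220.3] [np.float64(5.2325064335098), np.float64(5.2325064335097045)] tool frame [ -1.2 -49.4 -34.3]
[  0.  -57.8 -21.6   0.    0.1  -0. ] [ 0.6  0.6  1.7  0.   0.8 -0.8]
0 [array([ 57.5, 174.7]), array([ 99.9, 385.1])]
20 [array([ 54.5, 168.4]), array([ 95.3, 388.5])]
30 [array([ 53. , 165.2]), array([ 92.9, 390.4])]
40 [array([ 51.4, 162. ]), array([ 90.4, 392.2])]
```

The tips are about 34 mm above the reported TCP, with no lateral error. The miss fits that: the fingers closed at about z=91, just above the head. So I'll reopen, go down 35 mm watching the force, and close again.

```bash
for i in 1 2; do python3 -m jog '{"delta_rot":[[0,0,0],[0,0,0],[0,0,0],[0,0,0],[0,0,0]],"translation":[[0,0,0],[0,0,0],[0,0,0],[0,0,0],[0,0,0]],"hand":[1,1,1,1,1]}'; done;  python3 -m jog '{"delta_rot":[[0,0,0],[0,0,0],[0,0,0],[0,0,0],[0,0,0]],"translation":[[0,0,7],[0,0,14],[0,0,21],[0,0,21],[0,0,21]],"hand":[1,1,1,1,1]}'
```

```text
t: 4.3
ee_pos: [520.8, 336.7, 57.1]
orientation: [0.343, 3.123, -0.0]
ft_force: [-0.2, 1.0, -0.7]
width: 36.7
t: 4.8
ee_pos: [520.8, 336.7, 57.1]
orientation: [-0.343, -3.123, 0.0]
ft_force: [-0.2, 0.4, -0.1]
width: 77.0
t: 5.3
ee_pos: [520.6, 336.6, 35.6]
orientation: [-0.343, -3.122, 0.001]
ft_force: [-0.3, -0.1, -0.5]
width: 87.6
```

```bash
python3 -m jog '{"delta_rot":[[0,0,0],[0,0,0],[0,0,0],[0,0,0]],"translation":[[0,0,5],[0,0,10],[0,0,14],[0,0,14]],"hand":[1,1,1,1]}';  for i in 1 2; do python3 -m jog '{"delta_rot":[[0,0,0],[0,0,0],[0,0,0],[0,0,0],[0,0,0]],"translation":[[0,0,0],[0,0,0],[0,0,0],[0,0,0],[0,0,0]],"hand":[-1,-1,-1,-1,-1]}';done
```

```text
t: 5.7
ee_pos: [520.4, 336.5, 21.3]
orientation: [-0.343, -3.122, 0.001]
ft_force: [0.0, -0.8, 0.3]
width: 87.9
t: 6.2
ee_pos: [520.9, 336.8, 22.2]
orientation: [0.343, 3.123, 0.0]
ft_force: [0.1, -0.4, -0.4]
width: 51.1
t: 6.7
ee_pos: [521.5, 338.4, 22.5]
orientation: [0.343, 3.121, 0.004]
ft_force: [-0.9, 6.0, 0.5]
width: 32.9
```

```bash
for i in 1 2 3; do python3 -m jog '{"delta_rot":[[0,0,0],[0,0,0],[0,0,0],[0,0,0],[0,0,0]],"translation":[[0,0,0],[0,0,0],[0,0,0],[0,0,0],[0,0,0]],"hand":[-1,-1,-1,-1,-1]}';done; python3 - <<'E'
from h import *
import cv2
o=get_obs();print(o["moment"])
b=optics.get_image("scene")[130:220,200:310,::-1]
b=255*np.clip(b/170.,0,1)**.6
cv2.imwrite("pics/grip.png",cv2.resize(b.astype(np.uint8),None,fx=6,fy=6,interpolation=2))
E
```

```text
t: 7.2
ee_pos: [521.5, 338.3, 22.5]
orientation: [0.343, 3.121, 0.004]
ft_force: [0.2, 6.0, -1.1]
width: 32.9
t: 7.7
ee_pos: [521.4, 338.4, 22.5]
orientation: [0.343, 3.121, 0.004]
ft_force: [-0.2, 5.5, -1.9]
width: 33.3
t: 8.2
ee_pos: [521.5, 338.3, 22.5]
orientation: [0.343, 3.121, 0.004]
ft_force: [-0.8, 5.8, -0.9]
width: 33.2
[1.03691418 0.0724965  0.10243094]
```

View pics/grip.png

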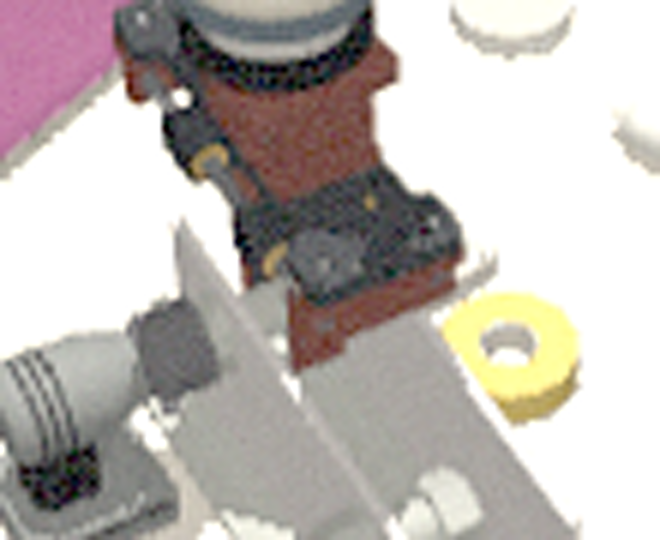

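The gripper is down astride the head, and the width has settled at about 33 mm with a 6 N sideways bias. I'll centre it in y and then use the socket's mark to see whether the nut stalls.

```bash
cat > s.py <<'E'
from h import *
import cv2,sys
a=optics.get_image("scene")[165:215,195:245].astype(float)
o=get_obs(); np.save(f"s_{o['t']:.2f}.npy",a); 
import glob
f=sorted(glob.glob("s_*.npy"),key=lambda s:float(s[2:-4]))[-2:]
if len(f)>1:
    p,q=[cv2.GaussianBlur(np.load(x),(3,3),0) for x in f]; d=np.abs(p-q).max(2); print(f,"changed px",(d>12).sum(),"max",d.max().round(), "at",np.unravel_index(d.argmax(),d.shape))
print(o["t"],o["width"],o["ft_force"].round(1) if hasattr(o["ft_force"],"round") else o["ft_force"])
E
python3 s.py
python3 -m jog '{"delta_rot":[[0,0,0],[0,0,0],[0,0,0],[0,0,0],[0,0,0]],"translation":[[0,1.6,0],[0,1.6,0],[0,1.6,0],[0,1.6,0],[0,1.6,0]],"hand":[-1,-1,-1,-1,-1]}'; python3 s.py
for i in 1 2 3; do python3 -m jog '{"delta_rot":[[0,0,0],[0,0,0],[0,0,0],[0,0,0],[0,0,0]],"translation":[[0,0,0],[0,0,0],[0,0,0],[0,0,0],[0,0,0]],"hand":[-1,-1,-1,-1,-1]}' | tail -2; python3 s.py; done
```

```text
8.3 33.21602874075866 [-0.4  5.1 -0.7]
t: 8.8
ee_pos: [521.4, 338.5, 22.3]
orientation: [0.343, 3.122, 0.001]
ft_force: [-0.6, 1.1, 3.4]
width: 33.0
['s_8.30.npy', 's_8.85.npy'] changed px 16 max 19.0 at (np.int64(14), np.int64(34))
8.85 33.15234430247845 [-0.2  1.3  2.8]
ft_force: [0.8, 1.1, 4.2]
width: 32.6
['s_8.85.npy', 's_9.40.npy'] changed px 24 max 41.0 at (np.int64(14), np.int64(32))
9.4 33.037860920094275 [-0.1  1.7  3.7]
ft_force: [0.4, 2.2, 5.2]
width: 33.0
['s_9.40.npy', 's_9.95.npy'] changed px 5 max 23.0 at (np.int64(17), np.int64(34))
9.95 33.281702584627666 [1.  2.2 4.9]
ft_force: [0.4, 2.0, 4.6]
width: 32.8
['s_9.95.npy', 's_10.50.npy'] changed px 11 max 27.0 at (np.int64(18), np.int64(35))
10.5 32.94862873881492 [0.2 2.4 4.8]
```

```bash

for i in 1 2 3 4 5 6 7; do python3 -m jog '{"delta_rot":[[0,0,0],[0,0,0],[0,0,0],[0,0,0],[0,0,0]],"translation":[[0,0,0],[0,0,0],[0,0,0],[0,0,0],[0,0,0]],"hand":[-1,-1,-1,-1,-1]}' >/dev/null; python3 s.py; done; python3 go.py 521 338 22
```

```text
['s_10.50.npy', 's_11.05.npy'] changed px 25 max 34.0 at (np.int64(17), np.int64(34))
11.05 33.165322341590844 [1.9 1.7 4.9]
['s_11.05.npy', 's_11.60.npy'] changed px 23 max 35.0 at (np.int64(21), np.int64(36))
11.6 32.94856809617932 [1.1 2.1 5.1]
['s_11.60.npy', 's_12.15.npy'] changed px 0 max 8.0 at (np.int64(41), np.int64(18))
12.15 33.264533838534604 [1.  2.1 4.9]
['s_12.15.npy', 's_12.70.npy'] changed px 0 max 8.0 at (np.int64(42), np.int64(18))
12.7 33.281273872367876 [1.  1.8 4.7]
['s_12.70.npy', 's_13.25.npy'] changed px 0 max 7.0 at (np.int64(46), np.int64(13))
13.25 33.15732217667782 [0.7 2.5 4.8]
['s_13.25.npy', 's_13.80.npy'] changed px 0 max 9.0 at (np.int64(0), np.int64(49))
13.8 33.08334669299658 [0.7 2.1 5.9]
['s_13.80.npy', 's_14.35.npy'] changed px 0 max 8.0 at (np.int64(47), np.int64(11))
14.35 33.17738305087914 [1.2 2.5 5.7]
14.35 [521.39 338.41  22.18] shift [ 0.29 -0.48  0.18] rot [ 0.  0. -0.]
```

The socket turned until about 11.7 s and has been still since (0 changed pixels across five comparisons). That fits roughly 5.3 s of holding at 0.4 rad/s. I'll do a quick numeric check of the loose items, then hand in.

```bash
python3 - <<'E'
from h import *
import cv2
a=cv2.imread("pics/scene0.png"); b=optics.get_image("scene")[:,:,::-1].copy()
def cen(i,lo,hi,box):
    c,r,w,h=box; m=cv2.inRange(cv2.cvtColor(i[r:r+h,c:c+w],cv2.COLOR_BGR2HSV),lo,hi); M=cv2.moments(m,True); return M["m00"],(M["m10"]/max(M["m00"],1)).__round__(1),(M["m01"]/max(M["m00"],1)).__round__(1)
for n,lo,hi,box in (("tape",(18,110,80),(35,255,255),(265,165,50,45)),("cap",(0,150,80),(8,255,255),(320,265,40,40))): print(n,cen(a,lo,hi,box),cen(b,lo,hi,box))
d=np.abs(a.astype(int)-b).max(2)[155:185,255:285]; print("timer region changed",(d>30).sum())
o=get_obs(); print(o["t"],o["width"],o["ft_force"])
ctrl.close_job()
E
```

```text
tape (278.0, 20.8, 23.4) (277.0, 20.8, 23.4)
cap (186.0, 19.3, 18.0) (194.0, 19.5, 18.3)
timer region changed 523
14.4 33.14548635297813 [1.20973414 2.08817682 4.53425968]
the job is handed in; nothing more can be done
```

I gripped the head of the left bolt, the one the runner is on, and held it until the nut tightened and the runner stalled. I handed the job in at t ≈ 14.4 s, still gripping. No verdict is reported.

**First attempt missed:** my first close shut above the head, with a width of 0.4 mm and no force. The pictures showed the fingertips about 34 mm higher than the reported TCP. I reopened, went down 35 mm more and closed again, which caught the head by t ≈ 6.7 s. I then shifted 1.6 mm sideways to take off a 6 N side load.

**Last checks:**
- **Stall:** the socket's mark moved until about 11.7 s. After that, five picture comparisons up to 14.35 s showed no change.
- **Grip:** the opening held steady at about 33 mm, 3 mm more than the 30 mm across flats, which I did not explain. Wrist forces stayed below 6 N.
- **Loose items:** the tape and bottle had not moved in the pictures.

**Not confirmed:**
- **Grasp height:** by the reported pose the grasp point is about 34 mm below the head's centre. By the pictures and the actual contact it is at the head, give or take about 5 mm.
- **Timer:** I could not check it, because the gripper covers it in the view; 523 pixels there differ from the first picture. I felt no contact near it.

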